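# Put the comb setters away in their rack

## Task

Put the comb-shaped kiln setters away: lift the keeper bar off the rack and lay it flat on the table clear of the rack, then nest every setter side by side in the row that fits its length, long ones in the long row and short ones in the short row, fins fully down between the rack's fins; a short one has been left in the long row by mistake and belongs with the others of its size. When all are home, lay the keeper bar back in its two forks, flat and with both ends sticking out about equally. Leave the cup and the clay animals where they are.

Things in the scene. Friction and masses are not known exactly. Their poses are not given: they have to be found in the camera images.
- rack: Fixed wooden rack 204 mm (x) x 194 mm (y), origin under its centre. On its 10 mm base, upright fins 7 mm thick run along y (-85..85 mm), every 20 mm, round tips at z = 34 mm: grooves 13 mm wide, so setter fins have 3 mm play each way and stand on the base when home. Two rows of grooves, a 17 mm divider at x = -20 mm between them; walls and end boards also 34 mm tall.
- row_long (a point): Middle of the long row (five grooves, rack x = +35 mm, z = 10 mm): where the origin of a long setter nested there lies; axes as the rack's. Three setters go side by side at about y = -57, 0, +57 mm (anywhere along it will do), spine along x.
- row_short (a point): Middle of the short row (three grooves, rack x = -55 mm, z = 10 mm): where the origin of a short setter nested there lies; axes as the rack's. Three setters go side by side at about y = -57, 0, +57 mm (anywhere along it will do), spine along x.
- keeper_seat (a point): Where the keeper bar's origin lies when it is in both forks (rack x = -20 mm, z = 49 mm); axes as the rack's. The forks stand on the end boards at y = +-91 mm: a 12 mm wide saddle at z = 49 mm between two cheeks 37 mm apart (x), round tips at z = 66 mm.
- keeper: Loose wooden bar 214 mm long (y) x 28 mm (x) x 10 mm, origin mid-underside, z up, same turned half round. Grip on two stems in its middle: 70 mm (y) x 16 mm (x), z = 35 to 63 mm. In the forks it has 4 mm play each way in x and lies 3 mm over the inner 9 mm of nested spines of both rows, so it must be off while nesting. 0.2-0.31 kg.
- setter_long_a: Terracotta comb, long size: spine 100 x 46 x 10 mm; 5 fins under it (7 mm thick along x, 46 mm wide, 27 mm tall, round tips, every 20 mm along x); on top in the middle a grip rib 26 mm (x) x 14 mm (y) from z = 36 to 71 mm. Origin mid-way at fin-tip level, x along the spine, z up, same turned half round. 0.11-0.25 kg. Stands on the table; may be absent.
- setter_long_b: Terracotta comb, long size: spine 100 x 46 x 10 mm; 5 fins under it (7 mm thick along x, 46 mm wide, 27 mm tall, round tips, every 20 mm along x); on top in the middle a grip rib 26 mm (x) x 14 mm (y) from z = 36 to 71 mm. Origin mid-way at fin-tip level, x along the spine, z up, same turned half round. 0.11-0.25 kg. Stands on the table; may be absent.
- setter_long_c: Terracotta comb, long size: spine 100 x 46 x 10 mm; 5 fins under it (7 mm thick along x, 46 mm wide, 27 mm tall, round tips, every 20 mm along x); on top in the middle a grip rib 26 mm (x) x 14 mm (y) from z = 36 to 71 mm. Origin mid-way at fin-tip level, x along the spine, z up, same turned half round. 0.11-0.25 kg. Stands on the table; may be absent.
- setter_short_a: Terracotta comb, short size: spine 60 x 46 x 10 mm; 3 fins under it (7 mm thick along x, 46 mm wide, 27 mm tall, round tips, every 20 mm along x); on top in the middle a grip rib 26 mm (x) x 14 mm (y) from z = 36 to 71 mm. Origin mid-way at fin-tip level, x along the spine, z up, same turned half round. 0.11-0.25 kg. Stands on the table; may be absent.
- setter_short_b: Terracotta comb, short size: spine 60 x 46 x 10 mm; 3 fins under it (7 mm thick along x, 46 mm wide, 27 mm tall, round tips, every 20 mm along x); on top in the middle a grip rib 26 mm (x) x 14 mm (y) from z = 36 to 71 mm. Origin mid-way at fin-tip level, x along the spine, z up, same turned half round. 0.11-0.25 kg. Stands on the table; may be absent.
- setter_short_c: Terracotta comb, short size: spine 60 x 46 x 10 mm; 3 fins under it (7 mm thick along x, 46 mm wide, 27 mm tall, round tips, every 20 mm along x); on top in the middle a grip rib 26 mm (x) x 14 mm (y) from z = 36 to 71 mm. Origin mid-way at fin-tip level, x along the spine, z up, same turned half round. 0.11-0.25 kg. Starts nested by mistake in the long row.
- bisque_cup: bystander: unglazed cup, 67 mm across, 61 mm tall, origin under its centre
- dolphin_j: bystander: flat clay dolphin, 72 x 58 x 7 mm, lying on the table, origin under its centre
- fish_b: bystander: flat clay fish, 74 x 67 x 7 mm, lying on the table, origin under its centre
- fish_a: bystander: flat clay fish, 69 x 73 x 8 mm, lying on the table, origin under its centre
Not all that is in view belongs to the job. What is shaped like the setter_short_a but purple or yellow is not meant.

How it is judged:
By the outcome, as a careful person would: the job done as asked, in the order asked, and still so for the second after the job is handed in, with the robot touching nothing.
Of setter_long_a, setter_long_b, setter_long_c, setter_short_a, setter_short_b only 3 to 5 are there at a start; the rules pass over those that are not, and their reading is None.
At some moment in a run one of setter_long_a, setter_long_b, setter_long_c, setter_short_a, setter_short_b may be knocked a few centimetres aside while the robot is not near it.
It also fails if it takes over 210 s, if anything falls off the work surface, if the arm or the gripper's body presses on something with over 40 N, if the wrist force passes 120 N, or if a joint passes its speed limit or range.

## Robot

A 6-joint arm with a two-finger parallel gripper is mounted at the origin on a cart in front of the work surface, level with it; the furniture and walls round the work are solid. World frame = base frame: x ahead of the robot, y to its left, z up, the work surface at z = 0. Lengths are in m, angles in rad, forces in N, time in s.
With the tool pointing down it reaches from about 0.425 to 0.95 m from the base axis. Payload 14.7 kg.
Tool frame: the origin (TCP) lies on the centre line of the jaws, within the pads' length; the fingertips stand 19 mm ahead of it and the grasp point (between the pads) is the TCP; z points along the fingers, y is the direction in which the jaws open and shut (so a half turn about z gives the same grasp; the last joint's range is limited). The gripper opens to 85 mm and grips with 20 to 120 N. Pads are 22 mm wide; open, the fingers measure 114 mm over their backs; the gripper's body (76 mm by 85 mm) begins 54 mm behind the grasp point. The pads swing forward as they close: fully open they stand 13 mm farther back than shut.
Start: joints at [1.067, 0.48, 1.596, -0, 1.065, -0.047], TCP at [0.287, 0.583, 0.25] pointing down, gripper open.
Joint ranges: [-2.75, 2.75], [-0.82, 2.05], [0.23, 2.67], [-1.56, 4.7], [0.09, 2.69], [-2.92, 2.92]. Speed limits (rad/s): [1.89, 1.89, 2.39, 3.01, 3.01, 3.01].

## Interface

Orientations are given as a unit quaternion [x, y, z, w].
In Python, from rig import bot gives the robot as it stands. The module is installed in compiled form; this text tells all that it offers.
- The arm moves only by the tool send_rows, never from a script. Its argument "commands" is a list of rows, each a list of 5 numbers: the shift along the tool's x, y, z in cm, then the turn about the tool's z in degrees, then the closure, from 0 (fully open) to 1 (shut). In form: [[tx, ty, tz, spin, hand], ...]. A call has 1 to 12 rows; each row is the pose to reach, as a shift and turn from the pose commanded when the call began, along the tool's axes at that moment; what a row does not reach only later rows make up. A row lasts 1/8 s, in which the tool goes at most 62.5 mm and 10.7 degrees, less where a joint would pass 70% of its speed; a pose out of reach is approached as far as the arm can. A call with a gripper value outside its range is refused whole. The fingers move at their own pace and stop on an object; "grip_force" is the grip in N (left out, the last holds). Time passes only in rows, so rows that repeat a pose let the fingers close. It gives the time, the measured TCP pose, the force and the opening at its end, in the units of the state.
- bot.observe(): the state, without advancing time (a new reading comes with each control period).
- bot.snapshot(name): name is "scene" or "top" or "wrist"; returns the picture (400x640x3 uint8, blue, green, red); there is no depth.
- bot.calibration(name): a dict with "fov_y" (degrees; the focal length in pixels is half the picture's height over the tangent of half this angle, whatever the lens; pixels are square), "cx", "cy" (the principal point, pixels), "eye" and "orientation" of the camera in the world. Camera axes: x right, y down, z forward; pixel columns grow to the right and rows downward; lengths in m; the calibration is good to about 2 mm. The wrist camera is an equidistant fisheye: a pixel r from the principal point sees the ray r / f radians off the axis. A picture is of the moment at which its call begins: read the wrist's pose just before it. calibration takes no time and is no camera call; for the wrist camera it gives the pose at the moment of the call.
- bot.finish_job(): hands the job in, once; it reports no verdict.
The state is a dict: "time_s": time; "joint_pos": joint angles; "joint_vel": joint speeds; "tau": joint torques, N m; "tcp_pos": TCP position; "tool_rot": TCP orientation; "wrist_force": force on the tool from outside, world axes, zero at the start; "torque": the same for the moment, N m; "width": finger opening in m.
Only numpy, scipy, OpenCV 4.12 (cv2) and the standard library are available. Lean on these libraries where they do the work, as an engineer would, in place of code of your own. Each camera call takes 0.05 s, during which the arm holds its last target. There are 200 camera calls.

## Working session

There is one attempt and no reset: what is moved stays moved. The work goes in short steps, Python scripts to look and compute and a tool call to move; the robot and the scene stay as the last step left them, time stands still between calls to the robot, and variables do not carry over. Pictures are saved under pics/ and viewed, about 12 in all and at most 16, crops included, and the job is handed in when it is done.

Besides the shell and the picture viewer there is one more tool, called in YAML: its name, and indented under it one key for each argument. send_rows: Moves the arm, as the interface text tells. Its arguments: {"type":"object","properties":{"commands":{"type":"array"},"grip_force":{"type":"number"}},"required":["commands"]}

```bash
mkdir -p pics
python3 - <<'E'
from rig import bot
import cv2
for n in("scene","top"):
    cv2.imwrite(f"pics/{n}0.png",bot.snapshot(n)); print(n,bot.calibration(n))
cv2.imwrite("pics/wrist0.png",bot.snapshot("wrist")); print(bot.calibration("wrist"))
print(bot.observe())
E
```

```text
scene {'fov_y': 42.37674776638779, 'cx': 315.0812705308578, 'cy': 190.7572345023882, 'eye': array([-0.6528446 , -0.69143621,  0.99999499]), 'orientation': array([ 0.76520871, -0.45719189,  0.23676602, -0.38648811])}
top {'fov_y': 44.846688623697304, 'cx': 320.2538890763788, 'cy': 200.4488746322824, 'eye': array([ 0.39968122, -0.05949113,  1.23535701]), 'orientation': array([-0.69926319,  0.71312344, -0.03868675,  0.03145297])}
{'fov_y': 65.70646984690485, 'cx': 319.4790282755582, 'cy': 196.28053278285347, 'eye': array([0.22862993, 0.61219563, 0.37348628]), 'orientation': array([0.84140972, 0.52444819, 0.06843935, 0.11090459])}
{'time_s': 0.15, 'joint_pos': array([ 1.06738435e+00,  4.80669985e-01,  1.59668512e+00, -3.27296092e-05,
        1.06508773e+00, -4.66127847e-02]), 'joint_vel': array([-3.54396758e-05, -1.63390280e-03, -1.97516368e-03, -1.24317927e-03,
       -3.73483899e-04, -2.52275720e-04]), 'tau': array([ 4.83960885e-04, -9.51157022e+01, -4.30452132e+01, -2.55358309e-04,
        8.32513237e-03, -3.66347285e-05]), 'tcp_pos': array([0.28657103, 0.58312495, 0.24984777]), 'tool_rot': array([ 2.26411225e-01,  9.74031712e-01, -4.13000134e-04, -1.01661002e-04]), 'wrist_force': array([-0.19416942,  0.12380103, -0.26675409]), 'torque': array([-0.04076638, -0.05509277,  0.03683596]), 'width': 0.08525304505317895}
```

View pics/top0.png

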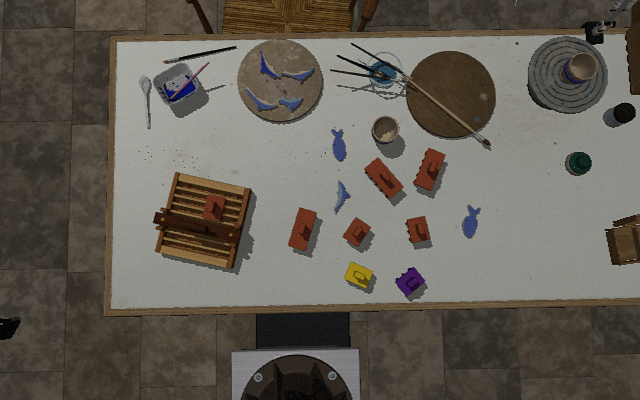

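View pics/scene0.png

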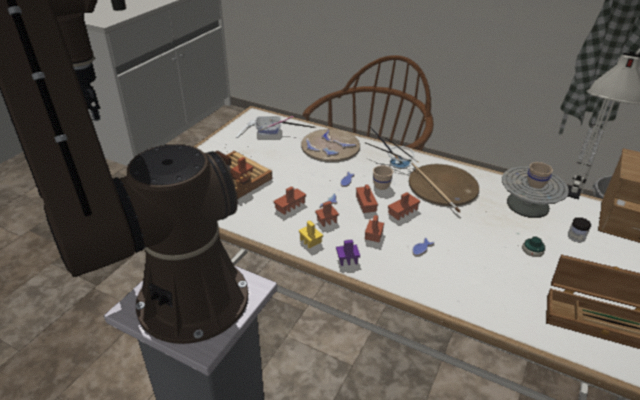

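```bash
cat > h.py <<'E'
import numpy as np, cv2
from rig import bot
from scipy.spatial.transform import Rotation as R
def foc(c): return 200/np.tan(np.radians(c["fov_y"])/2)
def cast(c,u,v,z,fish=False):
    """pixel -> world point on plane z"""
    f=foc(c); a=np.array([(u-c["cx"])/f,(v-c["cy"])/f])
    if fish:
        t=np.linalg.norm(a)+1e-12; d=np.r_[a/t*np.sin(t),np.cos(t)]
    else: d=np.r_[a,1]
    d=R.from_quat(c["orientation"]).apply(d); return c["eye"]+d*(z-c["eye"][2])/d[2]
def proj(c,p,fish=False):
    q=R.from_quat(c["orientation"]).inv().apply(np.asarray(p,float)-c["eye"]); f=foc(c)
    if fish:
        n=np.linalg.norm(q[:2]); t=np.arctan2(n,q[2]); s=f*t/n
    else: s=f/q[2]
    return np.array([c["cx"]+s*q[0],c["cy"]+s*q[1]])
def redmask(im):
    h=cv2.cvtColor(im,cv2.COLOR_BGR2HSV)
    return (((h[...,0]<10)|(h[...,0]>174))&(h[...,1]>130)&(h[...,2]>60)).astype(np.uint8)*255
E
python3 - <<'E'
from h import *
im=cv2.imread("pics/top0.png"); c=bot.calibration("top")
m=redmask(im); m[:140]=0;m[300:]=0
n,l,s,ce=cv2.connectedComponentsWithStats(m)
for i in range(1,n):
    if s[i,4]>60:
        r=cv2.minAreaRect(np.argwhere(l==i)[:,::-1].astype(np.float32))
        p=cast(c,*r[0],0.03); b=[cast(c,*q,0.037)[:2].round(3).tolist() for q in cv2.boxPoints(r)]
        print(s[i],np.round(r[0]),"size",np.round(r[1]),p.round(3),"r",np.hypot(*p[:2]).round(3))
for u,v in[(176,174),(251,187),(235,268),(156,254)]: print("rack",(u,v),cast(c,u,v,.034).round(3))
for u,v in[(155,212),(154,222),(242,231),(240,241)]: print("bar",(u,v),cast(c,u,v,.059).round(3))
print(cast(c,385,130,0.03))
a=cv2.resize(im[150:300,140:300],None,fx=5,fy=4,interpolation=cv2.INTER_CUBIC)
a=cv2.resize(im[160:280,145:260],None,fx=5,fy=5,interpolation=cv2.INTER_CUBIC)
cv2.imwrite("pics/rackcrop.png",a)
E
```

```text
[413 148  32  42 623] [429. 169.] size [19. 38.] [ 0.595 -0.349  0.03 ] r 0.689
[365 158  38  40 624] [383. 178.] size [39. 18.] [ 0.574 -0.233  0.03 ] r 0.62
[202 195  23  26 315] [213. 207.] size [18. 24.] [0.507 0.194 0.03 ] r 0.543
[288 208  28  43 631] [302. 229.] size [18. 40.] [ 0.45  -0.026  0.03 ] r 0.451
[407 216  23  27 375] [418. 229.] size [24. 19.] [ 0.443 -0.314  0.03 ] r 0.543
[343 218  28  29 355] [356. 232.] size [18. 24.] [ 0.44  -0.161  0.03 ] r 0.468
rack (176, 174) [0.592 0.286 0.034]
rack (251, 187) [0.556 0.099 0.034]
rack (235, 268) [0.357 0.139 0.034]
rack (156, 254) [0.395 0.333 0.034]
bar (155, 212) [0.496 0.329 0.059]
bar (154, 222) [0.472 0.331 0.059]
bar (242, 231) [0.446 0.118 0.059]
bar (240, 241) [0.422 0.123 0.059]
[ 0.69615418 -0.24104251  0.03      ]
```

View pics/rackcrop.png

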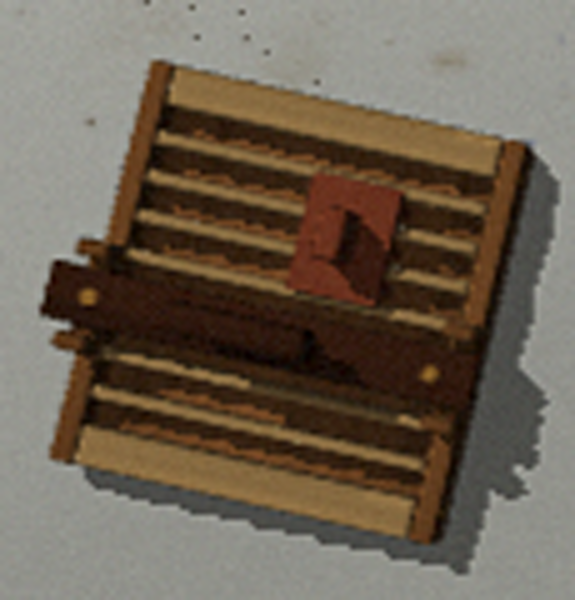

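```bash
cat >> h.py <<'E'
def go(x,y,z,yaw,st=None):
    """shift/turn (cm, deg) taking the tool to x,y,z with its y axis along world yaw (mod 180)"""
    st=st or bot.observe(); r=R.from_quat(st["tool_rot"])
    d=r.inv().apply(np.array([x,y,z])-st["tcp_pos"])*100
    ty=r.apply([0,1,0]); cur=np.degrees(np.arctan2(ty[1],ty[0]))
    s=-((yaw-cur+90)%180-90)
    return np.round(d,2).tolist(),round(s,1),"q6",st["joint_pos"][5].round(2)
E
python3 - <<'E'
from h import *
c=bot.calibration("wrist"); print("axis",R.from_quat(bot.observe()["tool_rot"]).inv().apply(R.from_quat(c["orientation"]).apply([0,0,1])))
print(go(.462,.150,.25,-11.3))
E
```

```text
axis [-2.58429616e-01 -1.44846075e-04  9.66030078e-01]
([-34.85, -31.13, 0.01], np.float64(75.1), 'q6', np.float64(-0.05))
```

send_rows:
  commands:
    - [-32.9,-26.8,0,75.1,0]
    - [-32.9,-26.8,0,75.1,0]
    - [-32.9,-26.8,0,75.1,0]
    - [-32.9,-26.8,0,75.1,0]
    - [-32.9,-26.8,0,75.1,0]
    - [-32.9,-26.8,0,75.1,0]
    - [-32.9,-26.8,0,75.1,0]
    - [-32.9,-26.8,0,75.1,0]
    - [-32.9,-26.8,0,75.1,0]
    - [-32.9,-26.8,0,75.1,0]

```text
time_s: 1.4
tcp_pos: [0.4633, 0.1986, 0.2502]
tool_rot: [0.772, 0.635, -0.0, -0.0]
wrist_force: [-0.0, -0.3, 0.5]
width: 0.0857
```

Run:
```python
from h import *
s=bot.observe(); print(s["time_s"],s["tcp_pos"],s["joint_vel"].round(3),go(.475,.214,.25,-11.3))
c=bot.calibration("wrist"); im=bot.snapshot("wrist"); cv2.imwrite("pics/w1.png",im); np.save("w1.npy",c,allow_pickle=True)
```

```text
1.4 [0.46329114 0.19864124 0.25023172] [ 0.005  0.001 -0.001 -0.001 -0.001  0.002] ([1.73, 0.85, 0.02], np.float64(0.2), 'q6', np.float64(0.54))
```

View pics/w1.png

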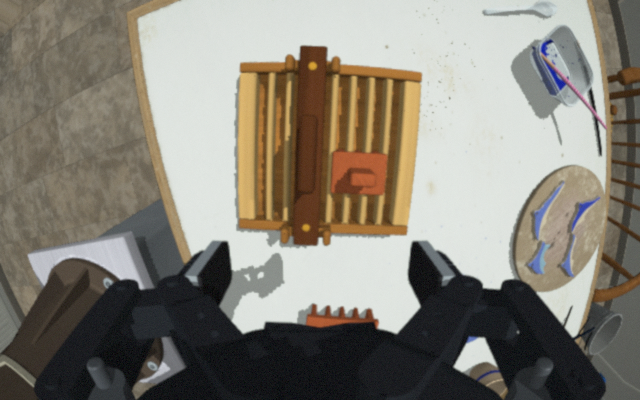

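```bash
cat >> h.py <<'E'
def rect(c,im,o,yaw,z,half=(130,130),s=2,fish=True):
    """picture resampled on plane z, frame o/yaw; columns = frame x, rows = -frame y, s px/mm"""
    u,v=np.meshgrid(np.arange(-half[0]*s,half[0]*s+1)/s/1000,-np.arange(-half[1]*s,half[1]*s+1)/s/1000)
    a=np.radians(yaw); X=o[0]+u*np.cos(a)-v*np.sin(a); Y=o[1]+u*np.sin(a)+v*np.cos(a)
    q=R.from_quat(c["orientation"]).inv().apply(np.stack([X,Y,np.full_like(X,z)],-1).reshape(-1,3)-c["eye"])
    n=np.linalg.norm(q[:,:2],axis=1); k=foc(c)*(np.arctan2(n,q[:,2])/n if fish else 1/q[:,2])
    mp=lambda i,cc:(cc+k*q[:,i]).reshape(X.shape).astype(np.float32)
    return cv2.remap(im,mp(0,c["cx"]),mp(1,c["cy"]),cv2.INTER_CUBIC)
E
python3 - <<'E'
from h import *
c=np.load("w1.npy",allow_pickle=True).item(); im=cv2.imread("pics/w1.png")
a=rect(c,im,(.475,.214),-11.3,.034); 
g=cv2.cvtColor(a,cv2.COLOR_BGR2GRAY)
for k in range(-120,121,20):
    cv2.line(a,(260+2*k,0),(260+2*k,6),(0,0,255),1); cv2.line(a,(0,260-2*k),(6,260-2*k),(0,0,255),1)
b=rect(c,im,(.475,.214),-11.3,.059,(60,130))
cv2.imwrite("pics/r1.png",np.hstack([a,b]))
E
```

```text
(no output)
```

View pics/r1.png

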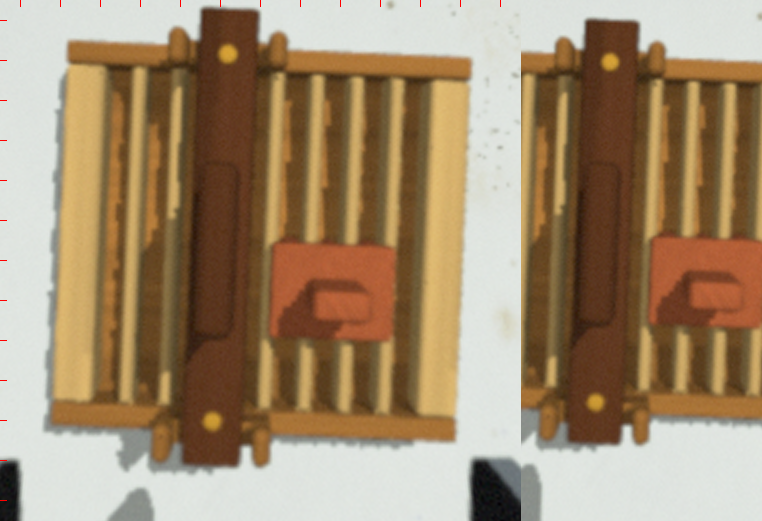

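```bash
cat > rk.py <<'E'
from h import *
c=np.load("w1.npy",allow_pickle=True).item(); im=cv2.imread("pics/w1.png")
O=np.array([.475,.214]);yaw=-13.5;S=4
def toW(p): 
    a=np.radians(yaw); return O+np.array([np.cos(a)*p[0]-np.sin(a)*p[1],np.sin(a)*p[0]+np.cos(a)*p[1]])/1000
a=rect(c,im,O,yaw,.034,(125,125),S); h=cv2.cvtColor(a,cv2.COLOR_BGR2HSV); lab=cv2.cvtColor(a,cv2.COLOR_BGR2LAB).astype(int)
m=(h[...,1]>75)&(lab[...,2]>140)
K=125*S
def side(axis,last,rng):
    P=[]
    for k in rng:
        line=m[K-k*S,:] if axis=='x' else m[:,K+k*S]
        i=np.flatnonzero(line); 
        if len(i)==0: continue
        e=(i[-1]+.5 if last else i[0]-.5); P.append((k,(e-K)/S if axis=='x' else (K-e)/S))
    P=np.array(P); f=np.polyfit(P[:,0],P[:,1],1)
    for _ in range(3):
        r=P[:,1]-np.polyval(f,P[:,0]); P=P[abs(r)<max(.5,2*np.median(abs(r)))]; f=np.polyfit(*P.T,1)
    return f,len(P)
R_=list(range(-75,90)); C=[k for k in range(-90,95) if not -50<k<15]
for nm,ax,l,rg in(("x-","x",0,R_),("x+","x",1,R_),("y+","y",0,C),("y-","y",1,C)):
    f,n=side(ax,l,rg); print(nm,"at0 %.2f slope %.2f deg n%d"%(f[1],np.degrees(np.arctan(f[0])),n))
b=rect(c,im,O,yaw,.059,(125,125),S); g=cv2.cvtColor(b,cv2.COLOR_BGR2HSV)
d=((g[...,2]<115)&(g[...,1]>110)).astype(np.uint8); d[:, :int(K-60*S)]=0; d[:,K+20*S:]=0
d=cv2.morphologyEx(d,cv2.MORPH_OPEN,np.ones((60,60)))
r=cv2.minAreaRect(np.argwhere(d)[:,::-1].astype(np.float32)); print("bar",(r[0][0]-K)/S,(K-r[0][1])/S,np.array(r[1])/S,r[2])
y=cv2.inRange(g,(18,120,150),(32,255,255)); n,_,s,ce=cv2.connectedComponentsWithStats(y)
print([((ce[i]-K)/S*[1,-1]).round(1).tolist()+[int(s[i,4])] for i in range(1,n) if s[i,4]>100 and s[i,4]<900])
cv2.imwrite("pics/dbg.png",d*255)
E
python3 rk.py
```

```text
x- at0 -100.93 slope 0.26 deg n163
x+ at0 100.55 slope 0.29 deg n163
y+ at0 105.62 slope -0.25 deg n120
y- at0 -86.72 slope -0.22 deg n102
bar -20.27252197265625 12.876968383789062 [ 41.25209808 166.83695984] 0.12592458724975586
[[-19.4, 98.6, 868], [-20.1, -71.8, 808]]
```

Run:
```python
from h import *
print(go(.4589,.2316,.105,-13.75))
c=bot.calibration("top"); a=np.radians(-13.75)
for x,y in((102,97),(102,-97),(-102,-97),(-102,97)): print(proj(c,[.477+(x*np.cos(a)-y*np.sin(a))/1e3,.2232+(x*np.sin(a)+y*np.cos(a))/1e3,.034]).round(1))
```

```text
([3.14, -1.06, 14.52], np.float64(2.6), 'q6', np.float64(0.54))
[173.1 171.4]
[248.7 188.3]
[229.4 268.9]
[152.5 251.5]
```

send_rows:
  commands:
    - [3.1,-1.1,7,2.6,0.4]
    - [3.1,-1.1,10,2.6,0.4]
    - [3.1,-1.1,10,2.6,0.4]
    - [3.1,-1.1,14.5,2.6,0.4]
    - [3.1,-1.1,14.5,2.6,0.4]
    - [3.1,-1.1,14.5,2.6,0.4]
    - [3.1,-1.1,14.5,2.6,1]
    - [3.1,-1.1,14.5,2.6,1]
    - [3.1,-1.1,14.5,2.6,1]
    - [3.1,-1.1,14.5,2.6,1]
  grip_force: 50

```text
time_s: 2.7
tcp_pos: [0.4596, 0.2305, 0.1065]
tool_rot: [0.787, 0.617, 0.001, 0.0]
wrist_force: [-1.3, -1.0, 14.8]
width: 0.0147
```

Run:
```python
from h import *
s=bot.observe(); print(s["tcp_pos"],s["width"],s["wrist_force"],s["torque"])
c=bot.calibration("wrist"); im=bot.snapshot("wrist"); cv2.imwrite("pics/w2.png",im); np.save("w2.npy",c,allow_pickle=True)
```

```text
[0.45960365 0.2304906  0.10646991] 0.014726899698800512 [-1.31683715 -1.02112082 14.7952633 ] [-0.16326245  0.22748769 -0.00902892]
```

View pics/w2.png

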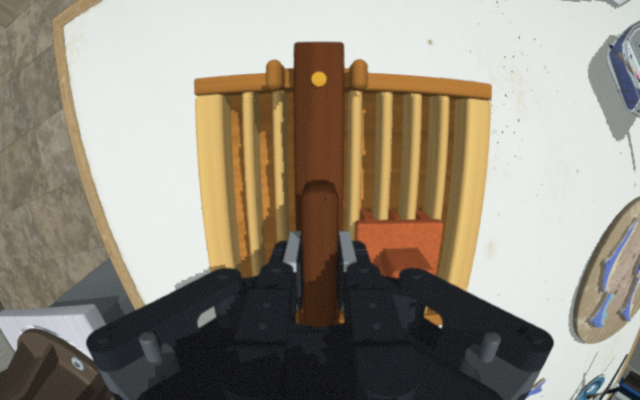

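send_rows:
  commands:
    - [0,0,-1,0,1]
    - [0,0,-3,0,1]
    - [0,0,-7,0,1]
    - [0,5,-7,0,1]
    - [0,11,-7,0,1]
    - [0,17,-7,0,1]
    - [0,21,-7,0,1]
    - [0,21,-4,0,1]
    - [0,21,1,0,1]
    - [0,21,3,0,1]
    - [0,21,3.6,0,1]
    - [0,21,3.6,0,1]

```text
time_s: 4.25
tcp_pos: [0.6635, 0.1802, 0.0704]
tool_rot: [0.787, 0.617, 0.001, 0.0]
wrist_force: [-0.6, -0.6, -1.3]
width: 0.0153
```

Run:
```python
from h import *
s=bot.observe(); print(s["tcp_pos"],s["width"],s["wrist_force"],s["torque"])
```

```text
[0.66347855 0.18015528 0.07044148] 0.015277587211160069 [-0.5775238  -0.60345128 -1.32144748] [ 0.03324451 -0.04410265 -0.02104224]
```

send_rows:
  commands:
    - [0,0,0.8,0,1]
    - [0,0,1.2,0,1]
    - [0,0,1.3,0,1]
    - [0,0,1.3,0,1]

```text
time_s: 4.75
tcp_pos: [0.6629, 0.1801, 0.0574]
tool_rot: [0.787, 0.617, 0.0, 0.0]
wrist_force: [-4.9, -0.5, 12.7]
width: 0.0152
```

send_rows:
  commands:
    - [0,0,0,0,0.5]
    - [0,0,0,0,0.5]
    - [0,0,0,0,0.5]
    - [0,0,-5,0,0.5]
    - [0,0,-10,0,0.5]
    - [0,0,-12,0,0.5]

```text
time_s: 5.5
tcp_pos: [0.6642, 0.1802, 0.1795]
tool_rot: [0.787, 0.617, 0.002, 0.001]
wrist_force: [0.6, -0.2, -0.4]
width: 0.0429
```

```bash
cat >> h.py <<'E'
def find(c,im,guess,yaw,zs,half=75,fish=True,rib=True):
    """red setter near guess: spine outline on plane zs (spine top) -> world xy, yaw, size; rib top 34 mm above"""
    S=4; a=rect(c,im,guess,yaw,zs,(half,half),S,fish); m=redmask(a); m=cv2.morphologyEx(m,cv2.MORPH_OPEN,np.ones((9,9)))
    n,l,s,ce=cv2.connectedComponentsWithStats(m); K=half*S
    i=1+np.argmin([np.hypot(*(ce[j]-K))-s[j,4]/50 for j in range(1,n)])
    r=cv2.minAreaRect(np.argwhere(l==i)[:,::-1].astype(np.float32)); (w,h),t=r[1],r[2]
    if w<h: t-=90; w,h=h,w
    q=np.radians(yaw); p=(np.array(r[0])-K)/S*[1,-1]/1000
    W=np.array(guess[:2])+[np.cos(q)*p[0]-np.sin(q)*p[1],np.sin(q)*p[0]+np.cos(q)*p[1]]
    return W.round(4),round((yaw-t+90)%180-90,1),(round(w/S,1),round(h/S,1)),a
E
python3 - <<'E'
from h import *
c=np.load("w1.npy",allow_pickle=True).item(); im=cv2.imread("pics/w1.png")
W,y,sz,a=find(c,im,(.508,.198),-13.75,.047); cv2.imwrite("pics/dbg.png",a); print(W,y,sz)
q=np.radians(-13.75);d=W-[.477,.2232];print("rack xy mm",(np.array([[np.cos(q),np.sin(q)],[-np.sin(q),np.cos(q)]])@d*1000).round(1))
print(go(W[0],W[1],.2,-13.75)); s=bot.observe();print(s["tcp_pos"],s["wrist_force"])
c=bot.calibration("top");im=bot.snapshot("top");cv2.imwrite("pics/top1.png",im)
for p in((.574,-.233),(.595,-.349),(.45,-.026),(.443,-.314),(.44,-.161)):
    print(find(c,im,p,0,.037,75,False)[:3])
E
```

```text
[0.5256 0.1959] 76.2 (2.2, 2.2)
rack xy mm [ 53.7 -15. ]
([-1.8, -13.82, -2.11], np.float64(-0.1), 'q6', np.float64(0.46))
[0.66419453 0.18022101 0.17945267] [ 0.6340955  -0.23436805 -0.3751562 ]
(array([ 0.5722, -0.2303]), 39.1, (99.1, 49.9))
(array([ 0.5936, -0.347 ]), -23.9, (100.1, 48.4))
(array([ 0.45 , -0.026]), -17.8, (99.0, 44.9))
(array([ 0.443, -0.311]), 10.1, (59.1, 50.2))
(array([ 0.4399, -0.1603]), -35.5, (59.2, 45.8))
```

Run:
```python
from h import *
c=np.load("w1.npy",allow_pickle=True).item(); im=cv2.imread("pics/w1.png")
h=cv2.cvtColor(im,cv2.COLOR_BGR2HSV); print([h[v,u].tolist() for u,v in((345,160),(342,190),(380,158),(360,182),(262,150),(280,150),(300,69),(318,80),(310,230))])
```

```text
[[10, 173, 175], [9, 174, 104], [10, 180, 176], [10, 180, 173], [16, 168, 158], [16, 165, 110], [11, 173, 78], [12, 177, 98], [15, 173, 103]]
```

```bash
sed -i 's/h\[...,0\]<10)/h[...,0]<=11)/; s/\[...,2\]>60)/[...,2]>75)/' h.py
python3 - <<'E'
from h import *
c=np.load("w1.npy",allow_pickle=True).item(); im=cv2.imread("pics/w1.png")
W,y,sz,a=find(c,im,(.508,.198),-13.75,.047,55); print(W,y,sz)
q=np.radians(-13.75);d=W-[.477,.2232];print("rack xy mm",(np.array([[np.cos(q),np.sin(q)],[-np.sin(q),np.cos(q)]])@d*1000).round(1))
print(go(W[0],W[1],.2,-13.75))
E
```

```text
[0.5063 0.1954] -14.1 (58.9, 47.5)
rack xy mm [ 35.1 -20. ]
([-2.33, -15.72, -2.0], np.float64(-0.1), 'q6', np.float64(0.46))
```

send_rows:
  commands:
    - [-2.3,-6,-2,0,0.4]
    - [-2.3,-12,-2,0,0.4]
    - [-2.3,-15.7,-2,0,0.4]
    - [-2.3,-15.7,2,0,0.4]
    - [-2.3,-15.7,7,0,0.4]
    - [-2.3,-15.7,10.8,0,0.4]
    - [-2.3,-15.7,10.8,0,0.4]
    - [-2.3,-15.7,10.8,0,1]
    - [-2.3,-15.7,10.8,0,1]
    - [-2.3,-15.7,10.8,0,1]
    - [-2.3,-15.7,10.8,0,1]

```text
time_s: 6.92
tcp_pos: [0.5059, 0.1955, 0.0696]
tool_rot: [0.787, 0.617, 0.001, 0.0]
wrist_force: [1.6, -0.4, 9.9]
width: 0.025
```

Run:
```python
from h import *
s=bot.observe(); print(s["tcp_pos"],s["width"],s["wrist_force"],s["torque"],go(.5063,.1954,.071,-13.75))
```

```text
[0.50588252 0.19551384 0.06958829] 0.024959241363284118 [ 1.61987889 -0.39892082  9.93073411] [-0.01723648  0.18224042  0.02169081] ([-0.0, 0.04, -0.14], np.float64(-0.1), 'q6', np.float64(0.56))
```

send_rows:
  commands:
    - [0,0,-1,0,1]
    - [0,0,-4,0,1]
    - [0,0,-8,0,1]
    - [4,-4.5,-8,0,1]
    - [7.7,-9,-8,0,1]
    - [7.7,-9,-6,0,1]
    - [7.7,-9,-4,0,1]
    - [7.7,-9,-3.2,0,1]
    - [7.7,-9,-3.2,0,1]

```text
time_s: 8.05
tcp_pos: [0.436, 0.2914, 0.1004]
tool_rot: [0.787, 0.616, -0.0, -0.0]
wrist_force: [-0.5, -0.4, -1.7]
width: 0.0249
```

```bash
cat >> h.py <<'E'
RC=np.array([.477,.2232]); RY=-13.75
def rk(x,y):
    q=np.radians(RY); return RC+np.array([np.cos(q)*x-np.sin(q)*y,np.sin(q)*x+np.cos(q)*y])/1000
def torack(p):
    q=np.radians(RY); return (np.array([[np.cos(q),np.sin(q)],[-np.sin(q),np.cos(q)]])@(np.asarray(p)[:2]-RC)*1000).round(1)
def stat():
    s=bot.observe(); ty=R.from_quat(s["tool_rot"]).apply([0,1,0])
    print("t",s["time_s"],"tcp",s["tcp_pos"].round(4),"rack",torack(s["tcp_pos"]),"yaw",np.degrees(np.arctan2(ty[1],ty[0])).round(1),"w",s["width"].round(4),"F",s["wrist_force"].round(1),"T",s["torque"].round(2),"q6",s["joint_pos"][5].round(2)); return s
E
python3 - <<'E'
from h import *
stat(); c=bot.calibration("wrist"); im=bot.snapshot("wrist"); cv2.imwrite("pics/w3.png",im); np.save("w3.npy",c,allow_pickle=True); print(go(*rk(-55,57),.0696,RY))
E
```

```text
Traceback (most recent call last):
  File "h.py", line 53, in stat
    print("t",s["time_s"],"tcp",s["tcp_pos"].round(4),"rack",torack(s["tcp_pos"]),"yaw",np.degrees(np.arctan2(ty[1],ty[0])).round(1),"w",s["width"].round(4),"F",s["wrist_force"].round(1),"T",s["torque"].round(2),"q6",s["joint_pos"][5].round(2)); return s
                                                                                                                                         ^^^^^^^^^^^^^^^^
AttributeError: 'float' object has no attribute 'round'
```

```bash
sed -i 's/s\["width"\].round(4)/round(s["width"],4)/' h.py
python3 - <<'E'
from h import *
stat(); c=bot.calibration("wrist"); im=bot.snapshot("wrist"); cv2.imwrite("pics/w3.png",im); np.save("w3.npy",c,allow_pickle=True); print(go(*rk(-55,57),.0696,RY))
E
```

```text
t 8.05 tcp [0.436  0.2914 0.1004] rack [-56.1  56.5] yaw -13.9 w 0.0249 F [-0.5 -0.4 -1.7] T [-0.01  0.03 -0.01] q6 0.77
([0.03, 0.08, 3.12], np.float64(-0.1), 'q6', np.float64(0.77))
```

View pics/w3.png

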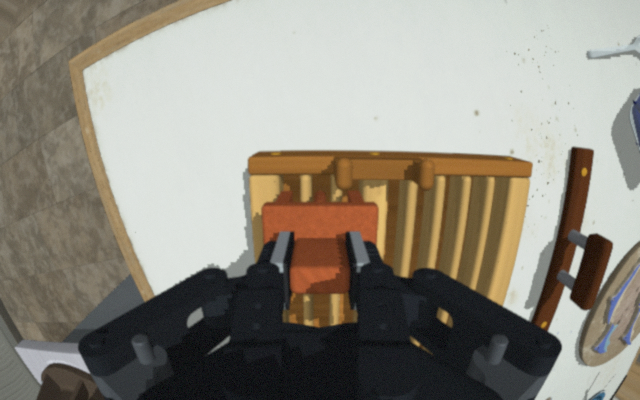

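send_rows:
  commands:
    - [0,0.1,0.4,0,1]
    - [0,0.1,0.8,0,1]
    - [0,0.1,1.2,0,1]
    - [0,0.1,1.5,0,1]
    - [0,0.1,1.5,0,1]

```text
time_s: 8.72
tcp_pos: [0.4369, 0.2913, 0.085]
tool_rot: [0.787, 0.617, -0.0, -0.0]
wrist_force: [-0.3, -1.0, -1.9]
width: 0.0254
```

Fins have entered by ~9 mm with no force; continue to home.

send_rows:
  commands:
    - [0,0,0.6,0,1]
    - [0,0,1.1,0,1]
    - [0,0,1.4,0,1]
    - [0,0,1.55,0,1]
    - [0,0,1.55,0,1]

```text
time_s: 9.35
tcp_pos: [0.437, 0.2913, 0.0698]
tool_rot: [0.787, 0.617, -0.0, -0.0]
wrist_force: [0.3, 0.1, -2.2]
width: 0.0253
```

send_rows:
  commands:
    - [0,0,0,0,0.45]
    - [0,0,0,0,0.45]
    - [0,0,0,0,0.45]
    - [0,0,-6,0,0.45]
    - [0,0,-12,0,0.4]
    - [-6,1.5,-13,0,0.2]
    - [-12,3,-13,3.9,0.2]
    - [-18,4.5,-13,3.9,0.2]
    - [-24,6,-13,3.9,0.2]
    - [-30,7.5,-13,3.9,0.2]
    - [-33.5,8.6,-13,3.9,0.2]
    - [-33.5,8.6,-13,3.9,0.2]

```text
time_s: 10.85
tcp_pos: [0.4403, -0.0568, 0.1999]
tool_rot: [0.809, 0.588, 0.0, 0.0]
wrist_force: [0.5, 0.5, -0.3]
width: 0.0682
```

```bash
cat >> h.py <<'E'
def look(name,guess,yaw,zs=.037,half=70):
    stat(); c=bot.calibration("wrist"); im=bot.snapshot("wrist"); cv2.imwrite(f"pics/{name}.png",im)
    W,y,sz,a=find(c,im,guess,yaw,zs,half); cv2.imwrite(f"pics/{name}r.png",a)
    print("setter",W,y,sz,"above: ",go(*W,zs+.023,y)); return W,y
E
python3 - <<'E'
from h import *
look("w4",(.45,-.026),-17.8)
E
```

```text
t 10.85 tcp [ 0.4403 -0.0568  0.1999] rack [  30.9 -280.6] yaw -18.0 w 0.0682 F [ 0.5  0.5 -0.3] T [0.03 0.07 0.05] q6 0.12
setter [ 0.4502 -0.0225] -17.8 (97.2, 44.2) above:  ([3.45, -0.06, 13.98], np.float64(-0.1), 'q6', np.float64(0.12))
```

View pics/w4.png

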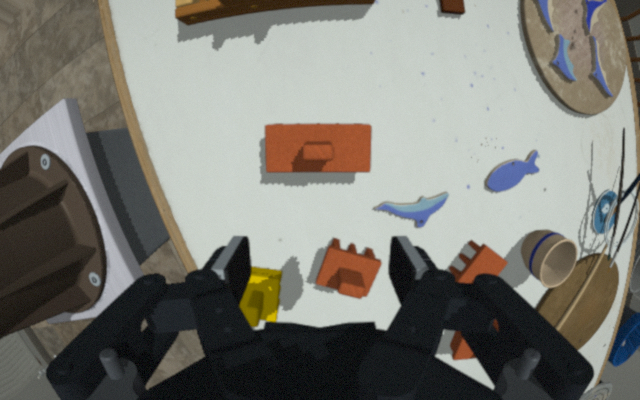

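send_rows:
  commands:
    - [3.3,-0.1,4,0,0.4]
    - [3.3,-0.1,9,0,0.4]
    - [3.3,-0.1,13.9,0,0.4]
    - [3.3,-0.1,13.9,0,0.4]
    - [3.3,-0.1,13.9,0,1]
    - [3.3,-0.1,13.9,0,1]
    - [3.3,-0.1,13.9,0,1]
    - [3.3,-0.1,13.9,0,1]
    - [3.3,-0.1,11,0,1]
    - [3.3,-0.1,6,0,1]
    - [3.3,-0.1,3,0,1]
    - [3.3,-0.1,3,0,1]

```text
time_s: 12.4
tcp_pos: [0.451, -0.023, 0.1729]
tool_rot: [0.808, 0.589, 0.002, 0.002]
wrist_force: [0.3, 0.1, -1.7]
width: 0.0247
```

Run:
```python
from h import *
stat(); print(go(*rk(35,57),.105,RY))
```

```text
t 12.4 tcp [ 0.451  -0.023   0.1729] rack [  33.2 -245.4] yaw -17.8 w 0.0247 F [ 0.3  0.1 -1.7] T [-0.02 -0.04  0.04] q6 0.19
([30.17, -1.99, 6.81], np.float64(-4.0), 'q6', np.float64(0.19))
```

send_rows:
  commands:
    - [6,-0.4,0,-2,1]
    - [12,-0.8,0,-4,1]
    - [18,-1.2,0,-4,1]
    - [24,-1.6,0,-4,1]
    - [30.2,-2,0,-4,1]
    - [30.2,-2,1,-4,1]
    - [30.2,-2,4,-4,1]
    - [30.2,-2,6.5,-4,1]
    - [30.2,-2,6.8,-4,1]
    - [30.2,-2,6.8,-4,1]

```text
time_s: 13.65
tcp_pos: [0.5224, 0.2705, 0.102]
tool_rot: [0.787, 0.617, -0.0, -0.0]
wrist_force: [-0.1, -0.6, -1.6]
width: 0.0252
```

Run:
```python
from h import *
stat(); print(go(*rk(35,57),.0696,RY))
```

```text
t 13.65 tcp [0.5224 0.2705 0.102 ] rack [32.9 56.7] yaw -13.8 w 0.0252 F [-0.1 -0.6 -1.6] T [-0.01 -0.04  0.01] q6 0.67
([0.03, 0.21, 3.24], np.float64(-0.0), 'q6', np.float64(0.67))
```

send_rows:
  commands:
    - [0,0.2,0.2,0,1]
    - [0,0.2,0.6,0,1]
    - [0,0.2,1.0,0,1]
    - [0,0.2,1.4,0,1]
    - [0,0.2,1.6,0,1]
    - [0,0.2,1.6,0,1]

```text
time_s: 14.4
tcp_pos: [0.5242, 0.2704, 0.0856]
tool_rot: [0.787, 0.617, -0.0, -0.0]
wrist_force: [-0.3, -0.3, -2.0]
width: 0.0251
```

send_rows:
  commands:
    - [0,0,0.6,0,1]
    - [0,0,1.1,0,1]
    - [0,0,1.5,0,1]
    - [0,0,1.65,0,1]
    - [0,0,1.65,0,1]

```text
time_s: 15.02
tcp_pos: [0.5244, 0.2709, 0.072]
tool_rot: [0.787, 0.617, 0.001, 0.0]
wrist_force: [-15.9, -3.4, 57.8]
width: 0.025
```

Run:
```python
from h import *
s=stat()
c=bot.calibration("top");im=bot.snapshot("top");cv2.imwrite("pics/top2.png",im)
for p in((.574,-.233),(.595,-.349),(.443,-.314),(.44,-.161)): print(find(c,im,p,0,.037,75,False)[:3])
print(go(.4399-.03*np.sin(np.radians(35.5)),-.157-.03*np.cos(np.radians(35.5)),.2,-35.5))
```

```text
t 15.025 tcp [0.5244 0.2709 0.072 ] rack [34.7 57.6] yaw -13.8 w 0.025 F [-15.9  -3.4  57.8] T [-0.59  2.86  0.04] q6 0.67
(array([ 0.5735, -0.2318]), 39.1, (99.2, 46.0))
(array([ 0.5936, -0.3478]), -24.5, (99.7, 47.7))
(array([ 0.4433, -0.3123]), 10.3, (59.3, 47.4))
(array([ 0.4398, -0.1603]), -35.4, (59.3, 45.7))
([-46.34, 0.88, -12.85], np.float64(21.7), 'q6', np.float64(0.67))
```

send_rows:
  commands:
    - [0,0,-0.25,0,1]
    - [0,0,-0.25,0,0.45]
    - [0,0,-0.25,0,0.45]
    - [0,0,-0.25,0,0.45]
    - [0,0,-6,0,0.45]
    - [-3,0,-12.8,0,0.2]
    - [-6,0,-12.8,0,0.2]
    - [-6,0,-12.8,0,0.2]

```text
time_s: 16.08
tcp_pos: [0.51, 0.2107, 0.1985]
tool_rot: [0.787, 0.617, 0.001, 0.0]
wrist_force: [-0.0, 0.4, 0.2]
width: 0.0685
```

Run:
```python
from h import *
stat(); c=bot.calibration("wrist"); im=bot.snapshot("wrist"); cv2.imwrite("pics/w5.png",im)
for g in((35,57),(-55,57)):
    W,y,sz,a=find(c,im,rk(*g),RY,.047,50); print(torack(W),y,sz)
print(go(.4399-.03*np.sin(np.radians(35.5)),-.157-.03*np.cos(np.radians(35.5)),.2,-35.5))
```

```text
t 16.075 tcp [0.51   0.2107 0.1985] rack [35.1 -4.3] yaw -13.9 w 0.0685 F [-0.   0.4  0.2] T [ 0.05  0.01 -0.02] q6 0.58
[35.2 56.4] -13.8 (97.5, 45.2)
[-53.  55.] -13.8 (58.5, 45.0)
([-40.25, 0.89, -0.24], np.float64(21.6), 'q6', np.float64(0.58))
```

View pics/w5.png

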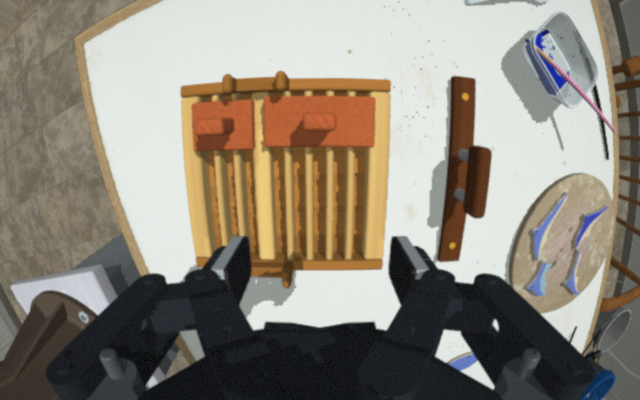

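send_rows:
  commands:
    - [-6,0,0,10,0.2]
    - [-12,0,0,20,0.2]
    - [-18,0.3,0,21.6,0.2]
    - [-24,0.5,0,21.6,0.2]
    - [-30,0.7,0,21.6,0.2]
    - [-36,0.8,0,21.6,0.2]
    - [-40.2,0.9,0,21.6,0.2]
    - [-40.2,0.9,0,21.6,0.2]

```text
time_s: 17.12
tcp_pos: [0.4231, -0.1825, 0.1967]
tool_rot: [0.889, 0.457, -0.0, -0.0]
wrist_force: [0.1, 0.8, 0.4]
width: 0.0682
```

Run:
```python
from h import *
look("w6",(.44,-.157),-35.5)
```

```text
t 17.125 tcp [ 0.4231 -0.1825  0.1967] rack [  44.  -406.9] yaw -35.6 w 0.0682 F [0.1 0.8 0.4] T [-0.02  0.07 -0.02] q6 0.15
setter [ 0.4405 -0.1573] -35.9 (57.6, 44.6) above:  ([2.95, 0.04, 13.66], np.float64(0.4), 'q6', np.float64(0.15))
```

View pics/w6.png

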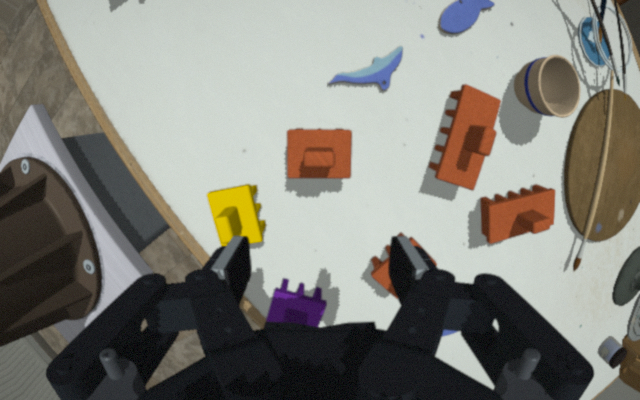

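send_rows:
  commands:
    - [2.8,0,4,0.4,0.4]
    - [2.8,0,9,0.4,0.4]
    - [2.8,0,13.6,0.4,0.4]
    - [2.8,0,13.6,0.4,0.4]
    - [2.8,0,13.6,0.4,1]
    - [2.8,0,13.6,0.4,1]
    - [2.8,0,13.6,0.4,1]
    - [2.8,0,13.6,0.4,1]
    - [2.8,0,11,0.4,1]
    - [2.8,0,6,0.4,1]
    - [2.8,0,3,0.4,1]
    - [2.8,0,3,0.4,1]

```text
time_s: 18.68
tcp_pos: [0.4407, -0.1583, 0.1701]
tool_rot: [0.89, 0.456, 0.002, 0.002]
wrist_force: [0.0, -0.4, -1.9]
width: 0.0253
```

Run:
```python
from h import *
stat(); print(go(*rk(-55,0),.104,RY))
```

```text
t 18.675 tcp [ 0.4407 -0.1583  0.1701] rack [  55.5 -379.2] yaw -35.8 w 0.0253 F [ 0.  -0.4 -1.9] T [-0.02 -0.03 -0.01] q6 0.22
([30.99, -24.5, 6.51], np.float64(-22.0), 'q6', np.float64(0.22))
```

send_rows:
  commands:
    - [4.5,-3.5,0,-5,1]
    - [9,-7,0,-12,1]
    - [13.5,-10.5,0,-18,1]
    - [18,-14,0,-22,1]
    - [22.5,-17.5,0,-22,1]
    - [27,-21,0,-22,1]
    - [31,-24.5,0,-22,1]
    - [31,-24.5,2,-22,1]
    - [31,-24.5,5,-22,1]
    - [31,-24.5,6.5,-22,1]
    - [31,-24.5,6.5,-22,1]
    - [31,-24.5,6.5,-22,1]

```text
time_s: 20.18
tcp_pos: [0.4222, 0.2371, 0.1028]
tool_rot: [0.787, 0.617, 0.0, 0.0]
wrist_force: [0.5, 0.2, -1.3]
width: 0.025
```

Run:
```python
from h import *
stat(); print(go(*rk(-54.5,0),.071,RY))
```

```text
t 20.175 tcp [0.4222 0.2371 0.1028] rack [-56.6   0.5] yaw -13.8 w 0.025 F [ 0.5  0.2 -1.3] T [ 0.02 -0.04 -0.02] q6 0.69
([-0.05, 0.21, 3.18], np.float64(-0.0), 'q6', np.float64(0.69))
```

send_rows:
  commands:
    - [0,0.2,0.2,0,1]
    - [0,0.2,0.6,0,1]
    - [0,0.2,1.1,0,1]
    - [0,0.2,1.6,0,1]
    - [0,0.2,1.8,0,1]
    - [0,0.2,1.8,0,1]

```text
time_s: 20.92
tcp_pos: [0.4236, 0.2366, 0.0841]
tool_rot: [0.787, 0.617, -0.0, -0.0]
wrist_force: [0.6, -0.5, -2.0]
width: 0.0249
```

send_rows:
  commands:
    - [0,0,0.6,0,1]
    - [0,0,1.0,0,1]
    - [0,0,1.2,0,1]
    - [0,0,1.3,0,1]
    - [0,0,1.35,0,1]

```text
time_s: 21.55
tcp_pos: [0.4237, 0.2368, 0.0725]
tool_rot: [0.787, 0.617, 0.0, 0.0]
wrist_force: [-13.9, -4.8, 64.3]
width: 0.025
```

Run:
```python
from h import *
s=stat()
c=bot.calibration("top");im=bot.snapshot("top");cv2.imwrite("pics/top3.png",im)
for p in((.574,-.233),(.595,-.349),(.443,-.312)): print(find(c,im,p,0,.037,75,False)[:3])
```

```text
t 21.55 tcp [0.4237 0.2368 0.0725] rack [-55.    0.6] yaw -13.8 w 0.025 F [-13.9  -4.8  64.3] T [-0.89  2.34 -0.03] q6 0.69
(array([ 0.5736, -0.2319]), 39.0, (99.1, 45.7))
(array([ 0.5937, -0.3481]), -24.2, (99.6, 47.0))
(array([ 0.4431, -0.3127]), 9.6, (59.2, 47.3))
```

send_rows:
  commands:
    - [0,0,-0.3,0,1]
    - [0,0,-0.3,0,0.45]
    - [0,0,-0.3,0,0.45]
    - [0,0,-0.3,0,0.45]
    - [0,0,-6,0,0.45]
    - [-1,0,-12,0,0.4]
    - [-7,2,-12.7,0,0.2]
    - [-13,3.8,-12.7,0,0.2]
    - [-19,5.5,-12.7,-5,0.2]
    - [-25,7.3,-12.7,-15,0.2]
    - [-31,9,-12.7,-23.6,0.2]
    - [-37,10.8,-12.7,-23.6,0.2]

```text
time_s: 23.1
tcp_pos: [0.4395, -0.1268, 0.1978]
tool_rot: [0.643, 0.766, 0.0, 0.0]
wrist_force: [0.2, 0.3, 0.1]
width: 0.0683
```

Run:
```python
from h import *
s=stat(); print(go(.448,-.339,.2,9.8))
```

```text
t 23.1 tcp [ 0.4395 -0.1268  0.1978] rack [  46.7 -348.9] yaw 10.0 w 0.0683 F [0.2 0.3 0.1] T [ 0.04 -0.05  0.03] q6 -0.52
([-21.04, -2.86, -0.22], np.float64(0.2), 'q6', np.float64(-0.52))
```

send_rows:
  commands:
    - [-6,-0.8,0,0,0.2]
    - [-12,-1.6,0,0,0.2]
    - [-18,-2.4,0,0,0.2]
    - [-21,-2.9,0,0,0.2]
    - [-21,-2.9,0,0,0.2]

```text
time_s: 23.72
tcp_pos: [0.4466, -0.3391, 0.1973]
tool_rot: [0.645, 0.764, -0.0, -0.0]
wrist_force: [-0.2, 1.1, -1.1]
width: 0.0684
```

Run:
```python
from h import *
look("w7",(.443,-.31),9.8)
```

```text
t 23.725 tcp [ 0.4466 -0.3391  0.1973] rack [ 104.2 -553.4] yaw 9.7 w 0.0684 F [-0.2  1.1 -1.1] T [-0.   -0.04  0.06] q6 -0.87
setter [ 0.4433 -0.3103] 9.8 (57.5, 44.8) above:  ([2.73, 0.16, 13.73], np.float64(-0.1), 'q6', np.float64(-0.87))
```

send_rows:
  commands:
    - [2.6,0.2,4,0,0.4]
    - [2.6,0.2,9,0,0.4]
    - [2.6,0.2,13.7,0,0.4]
    - [2.6,0.2,13.7,0,0.4]
    - [2.6,0.2,13.7,0,1]
    - [2.6,0.2,13.7,0,1]
    - [2.6,0.2,13.7,0,1]
    - [2.6,0.2,13.7,0,1]
    - [2.6,0.2,11,0,1]
    - [2.6,0.2,6,0,1]
    - [2.6,0.2,3,0,1]
    - [2.6,0.2,3,0,1]

```text
time_s: 25.28
tcp_pos: [0.4457, -0.3122, 0.1708]
tool_rot: [0.644, 0.765, 0.0, 0.003]
wrist_force: [-0.1, 0.6, -1.3]
width: 0.0249
```

Run:
```python
from h import *
stat(); print(go(*rk(-55,-57),.104,RY))
```

```text
t 25.275 tcp [ 0.4457 -0.3122  0.1708] rack [  96.8 -527.5] yaw 9.8 w 0.0249 F [-0.1  0.6 -1.3] T [0.03 0.   0.05] q6 -0.84
([49.22, 4.87, 6.51], np.float64(23.6), 'q6', np.float64(-0.84))
```

send_rows:
  commands:
    - [6,1.2,0,3,1]
    - [12,2.4,0,10,1]
    - [18,3.6,0,18,1]
    - [24,4.8,0,23.6,1]
    - [30,6,0,23.6,1]
    - [36,6.5,0,23.6,1]
    - [42,6,0,23.6,1]
    - [48,5,0,23.6,1]
    - [49.2,4.9,0,23.6,1]
    - [49.2,4.9,4,23.6,1]
    - [49.2,4.9,6.5,23.6,1]
    - [49.2,4.9,6.5,23.6,1]

```text
time_s: 26.78
tcp_pos: [0.4076, 0.181, 0.1014]
tool_rot: [0.787, 0.617, -0.002, -0.001]
wrist_force: [-0.0, -0.1, -0.5]
width: 0.025
```

Run:
```python
from h import *
stat(); print(go(*rk(-54.5,-57),.072,RY))
```

```text
t 26.775 tcp [0.4076 0.181  0.1014] rack [-57.4 -57.4] yaw -13.8 w 0.025 F [-0.  -0.1 -0.5] T [-0.01 -0.02  0.04] q6 0.59
([0.05, 0.3, 2.94], np.float64(-0.0), 'q6', np.float64(0.59))
```

send_rows:
  commands:
    - [0,0.3,0.1,0,1]
    - [0,0.3,0.3,0,1]
    - [0,0.3,0.8,0,1]
    - [0,0.3,1.3,0,1]
    - [0,0.3,1.7,0,1]
    - [0,0.3,1.7,0,1]

```text
time_s: 27.52
tcp_pos: [0.4114, 0.1812, 0.0854]
tool_rot: [0.787, 0.617, -0.0, -0.0]
wrist_force: [-0.1, 1.1, -1.4]
width: 0.0248
```

Run:
```python
from h import *
stat(); print(go(*rk(-54.5,-57),.072,RY))
```

```text
t 27.525 tcp [0.4114 0.1812 0.0854] rack [-53.7 -56.4] yaw -13.8 w 0.0248 F [-0.1  1.1 -1.4] T [-0.03 -0.06  0.1 ] q6 0.59
([-0.06, -0.07, 1.34], np.float64(-0.0), 'q6', np.float64(0.59))
```

send_rows:
  commands:
    - [0,-0.1,0.6,0,1]
    - [0,-0.1,1.0,0,1]
    - [0,-0.1,1.2,0,1]
    - [0,-0.1,1.3,0,1]
    - [0,-0.1,1.3,0,1]

```text
time_s: 28.15
tcp_pos: [0.4107, 0.1815, 0.0728]
tool_rot: [0.787, 0.617, -0.0, -0.0]
wrist_force: [0.6, -0.9, -0.9]
width: 0.0247
```

Run:
```python
from h import *
s=stat()
c=bot.calibration("top");im=bot.snapshot("top");cv2.imwrite("pics/top4.png",im)
for p in((.574,-.233),(.595,-.349)): print(find(c,im,p,0,.037,75,False)[:3])
```

```text
t 28.15 tcp [0.4107 0.1815 0.0728] rack [-54.5 -56.3] yaw -13.8 w 0.0247 F [ 0.6 -0.9 -0.9] T [ 0.01 -0.02 -0.01] q6 0.59
(array([ 0.5735, -0.2319]), 39.1, (99.3, 45.9))
(array([ 0.5937, -0.348 ]), -24.0, (99.6, 46.9))
```

send_rows:
  commands:
    - [0,0,0.1,0,1]
    - [0,0,0.1,0,0.45]
    - [0,0,0.1,0,0.45]
    - [0,0,0,0,0.45]
    - [0,0,-6,0,0.45]
    - [-1,0,-12,0,0.4]
    - [-6,4,-12.7,-10,0.2]
    - [-11,8,-12.7,-20,0.2]
    - [-16,12,-12.7,-30,0.2]
    - [-21,16,-12.7,-40,0.2]
    - [-26,20,-12.7,-50,0.2]
    - [-31,24,-12.7,-52.8,0.2]

```text
time_s: 29.7
tcp_pos: [0.5481, -0.1293, 0.1999]
tool_rot: [0.428, 0.904, 0.0, -0.0]
wrist_force: [1.7, 0.5, 0.2]
width: 0.0683
```

Run:
```python
from h import *
s=stat(); print(go(.593,-.252,.2,39))
```

```text
t 29.7 tcp [ 0.5481 -0.1293  0.1999] rack [ 152.8 -325.5] yaw 39.3 w 0.0683 F [1.7 0.5 0.2] T [ 0.04 -0.04  0.04] q6 -0.97
([-12.34, -4.29, -0.01], np.float64(0.3), 'q6', np.float64(-0.97))
```

send_rows:
  commands:
    - [-6,-2.1,0,0.3,0.2]
    - [-12.3,-4.3,0,0.3,0.2]
    - [-12.3,-4.3,0,0.3,0.2]
    - [-12.3,-4.3,0,0.3,0.2]

```text
time_s: 30.2
tcp_pos: [0.5912, -0.2502, 0.1993]
tool_rot: [0.433, 0.901, 0.0, -0.001]
wrist_force: [-0.1, 0.3, 1.1]
width: 0.0683
```

Run:
```python
from h import *
look("w8",(.574,-.229),39)
```

```text
t 30.2 tcp [ 0.5912 -0.2502  0.1993] rack [ 223.4 -432.7] yaw 38.7 w 0.0683 F [-0.1  0.3  1.1] T [-0.03  0.    0.02] q6 -1.12
setter [ 0.5738 -0.2292] 39.0 (97.0, 44.5) above:  ([2.64, -0.08, 13.95], np.float64(-0.3), 'q6', np.float64(-1.12))
```

send_rows:
  commands:
    - [2.5,-0.1,4,-0.3,0.4]
    - [2.5,-0.1,9,-0.3,0.4]
    - [2.5,-0.1,13.9,-0.3,0.4]
    - [2.5,-0.1,13.9,-0.3,0.4]
    - [2.5,-0.1,13.9,-0.3,1]
    - [2.5,-0.1,13.9,-0.3,1]
    - [2.5,-0.1,13.9,-0.3,1]
    - [2.5,-0.1,13.9,-0.3,1]
    - [2.5,-0.1,11,-0.3,1]
    - [2.5,-0.1,6,-0.3,1]
    - [2.5,-0.1,3,-0.3,1]
    - [2.5,-0.1,3,-0.3,1]

```text
time_s: 31.75
tcp_pos: [0.5769, -0.2321, 0.1735]
tool_rot: [0.43, 0.903, 0.0, 0.003]
wrist_force: [0.8, 0.8, -2.4]
width: 0.0249
```

Run:
```python
from h import *
stat(); print(go(*rk(35,0),.106,RY))
```

```text
t 31.75 tcp [ 0.5769 -0.2321  0.1735] rack [ 205.2 -418.5] yaw 39.0 w 0.0249 F [ 0.8  0.8 -2.4] T [ 0.    0.01 -0.01] q6 -1.11
([38.91, 23.01, 6.6], np.float64(52.8), 'q6', np.float64(-1.11))
```

send_rows:
  commands:
    - [5,3,0,7,1]
    - [10,6,0,16,1]
    - [15,9,0,26,1]
    - [20,12,0,36,1]
    - [25,15,0,46,1]
    - [30,18,0,52.8,1]
    - [35,21,0,52.8,1]
    - [38.9,23,0,52.8,1]
    - [38.9,23,1,52.8,1]
    - [38.9,23,5,52.8,1]
    - [38.9,23,6.6,52.8,1]
    - [38.9,23,6.6,52.8,1]

```text
time_s: 33.25
tcp_pos: [0.5082, 0.2147, 0.1027]
tool_rot: [0.787, 0.617, -0.001, -0.0]
wrist_force: [-0.3, 0.4, -1.5]
width: 0.0252
```

Run:
```python
from h import *
stat(); print(go(*rk(35,0),.072,RY))
```

```text
t 33.25 tcp [0.5082 0.2147 0.1027] rack [32.3 -0.8] yaw -13.8 w 0.0252 F [-0.3  0.4 -1.5] T [ 0.   -0.02 -0.05] q6 0.59
([0.09, 0.27, 3.07], np.float64(-0.1), 'q6', np.float64(0.59))
```

send_rows:
  commands:
    - [0.1,0.2,0,0,1]
    - [0.1,0.2,0.2,0,1]
    - [0.1,0.2,0.5,0,1]
    - [0.1,0.2,1.0,0,1]
    - [0.1,0.2,1.5,0,1]
    - [0.1,0.2,1.8,0,1]
    - [0.1,0.2,1.8,0,1]

```text
time_s: 34.12
tcp_pos: [0.511, 0.2161, 0.0855]
tool_rot: [0.787, 0.617, -0.0, -0.0]
wrist_force: [0.6, -0.1, -1.5]
width: 0.0249
```

Run:
```python
from h import *
stat(); print(go(*rk(35,0),.072,RY))
```

```text
t 34.125 tcp [0.511  0.2161 0.0855] rack [34.7  1.2] yaw -13.8 w 0.0249 F [ 0.6 -0.1 -1.5] T [ 0.04  0.01 -0.02] q6 0.59
([-0.12, 0.03, 1.35], np.float64(-0.0), 'q6', np.float64(0.59))
```

send_rows:
  commands:
    - [0,0,0.6,0,1]
    - [0,0,1.0,0,1]
    - [0,0,1.2,0,1]
    - [0,0,1.3,0,1]
    - [0,0,1.3,0,1]

```text
time_s: 34.75
tcp_pos: [0.5111, 0.2162, 0.0732]
tool_rot: [0.787, 0.617, -0.0, -0.0]
wrist_force: [-2.8, -0.6, 6.5]
width: 0.025
```

Run:
```python
from h import *
s=stat()
c=bot.calibration("top");im=bot.snapshot("top");cv2.imwrite("pics/top5.png",im)
W,y,sz,_=find(c,im,(.594,-.348),0,.037,75,False); print(W,y,sz)
a=np.radians(y+90); print(go(W[0]-.03*np.cos(a),W[1]+.003-.03*np.sin(a),.2,y))
```

```text
t 34.75 tcp [0.5111 0.2162 0.0732] rack [34.8  1.3] yaw -13.8 w 0.025 F [-2.8 -0.6  6.5] T [-0.14  0.55  0.06] q6 0.59
[ 0.5936 -0.3478] -24.2 (99.8, 47.4)
([-55.47, 20.83, -12.68], np.float64(10.4), 'q6', np.float64(0.59))
```

Light contact on the base. Release and go for the last long one.

send_rows:
  commands:
    - [0,0,0,0,0.45]
    - [0,0,0,0,0.45]
    - [0,0,0,0,0.45]
    - [0,0,-6,0,0.45]
    - [-1,0,-12,0,0.4]
    - [-7,2.5,-12.7,3,0.2]
    - [-13,5,-12.7,10.4,0.2]
    - [-19,7,-12.7,10.4,0.2]
    - [-25,9.3,-12.7,10.4,0.2]
    - [-31,11.6,-12.7,10.4,0.2]
    - [-37,13.9,-12.7,10.4,0.2]
    - [-42,15.8,-12.7,10.4,0.2]

```text
time_s: 36.3
tcp_pos: [0.5643, -0.2292, 0.1999]
tool_rot: [0.84, 0.543, 0.0, 0.0]
wrist_force: [1.1, -0.4, -0.5]
width: 0.0684
```

send_rows:
  commands:
    - [-5.5,0.9,0,0,0.2]
    - [-11,1.8,0,0,0.2]
    - [-14.2,2.5,0,0,0.2]
    - [-14.2,2.5,0,0,0.2]
    - [-14.2,2.5,0,0,0.2]

```text
time_s: 36.92
tcp_pos: [0.5289, -0.3663, 0.1996]
tool_rot: [0.84, 0.543, 0.0, -0.0]
wrist_force: [0.8, -0.0, 0.6]
width: 0.0685
```

Run:
```python
from h import *
look("w9",(.594,-.345),-24.2)
```

```text
t 36.925 tcp [ 0.5289 -0.3663  0.1996] rack [ 190.5 -560.3] yaw -24.2 w 0.0685 F [ 0.8 -0.   0.6] T [ 0.01 -0.02  0.01] q6 -0.23
setter [ 0.5938 -0.3463] -24.2 (97.2, 44.0) above:  ([4.44, 5.11, 13.97], np.float64(0.1), 'q6', np.float64(-0.23))
```

send_rows:
  commands:
    - [4.3,5.1,0,0,0.4]
    - [4.3,5.1,4,0,0.4]
    - [4.3,5.1,9,0,0.4]
    - [4.3,5.1,13.9,0,0.4]
    - [4.3,5.1,13.9,0,0.4]
    - [4.3,5.1,13.9,0,1]
    - [4.3,5.1,13.9,0,1]
    - [4.3,5.1,13.9,0,1]
    - [4.3,5.1,13.9,0,1]
    - [4.3,5.1,10,0,1]
    - [4.3,5.1,3,0,1]
    - [4.3,5.1,3,0,1]

```text
time_s: 38.48
tcp_pos: [0.5956, -0.3501, 0.1761]
tool_rot: [0.84, 0.543, 0.002, 0.004]
wrist_force: [-0.2, -0.1, -2.2]
width: 0.0255
```

Run:
```python
from h import *
stat(); print(go(*rk(35.5,-56),.106,RY))
```

```text
t 38.475 tcp [ 0.5956 -0.3501  0.1761] rack [ 251.4 -528.7] yaw -24.2 w 0.0255 F [-0.2 -0.1 -2.2] T [-0.05  0.05 -0.04] q6 -0.15
([42.59, -29.85, 6.68], np.float64(-10.4), 'q6', np.float64(-0.15))
```

send_rows:
  commands:
    - [5,-3.5,0,-3,1]
    - [10,-7,0,-10.4,1]
    - [15,-10.5,0,-10.4,1]
    - [20,-14,0,-10.4,1]
    - [25,-17.5,0,-10.4,1]
    - [30,-21,0,-10.4,1]
    - [35,-24.5,0,-10.4,1]
    - [40,-28,0,-10.4,1]
    - [42.6,-29.8,0,-10.4,1]
    - [42.6,-29.8,4,-10.4,1]
    - [42.6,-29.8,6.6,-10.4,1]
    - [42.6,-29.8,6.6,-10.4,1]

```text
time_s: 39.98
tcp_pos: [0.4944, 0.1619, 0.1027]
tool_rot: [0.787, 0.617, -0.001, -0.001]
wrist_force: [0.5, -0.1, -1.9]
width: 0.0251
```

Run:
```python
from h import *
stat(); print(go(*rk(35,-56),.072,RY))
```

```text
t 39.975 tcp [0.4944 0.1619 0.1027] rack [ 31.5 -55.4] yaw -13.8 w 0.0251 F [ 0.5 -0.1 -1.9] T [-0.04 -0.06 -0.01] q6 0.5
([-0.06, 0.36, 3.06], np.float64(-0.0), 'q6', np.float64(0.5))
```

send_rows:
  commands:
    - [0,0.3,0,0,1]
    - [0,0.3,0.2,0,1]
    - [0,0.3,0.5,0,1]
    - [0,0.3,1.0,0,1]
    - [0,0.3,1.5,0,1]
    - [0,0.3,1.8,0,1]
    - [0,0.3,1.8,0,1]

```text
time_s: 40.85
tcp_pos: [0.4984, 0.1614, 0.0855]
tool_rot: [0.787, 0.617, -0.0, -0.0]
wrist_force: [0.2, 0.5, -2.3]
width: 0.0251
```

Run:
```python
from h import *
stat(); print(go(*rk(35,-56),.072,RY))
```

```text
t 40.85 tcp [0.4984 0.1614 0.0855] rack [ 35.5 -54.9] yaw -13.8 w 0.0251 F [ 0.2  0.5 -2.3] T [-0.09 -0.01  0.02] q6 0.5
([-0.11, -0.05, 1.35], np.float64(-0.0), 'q6', np.float64(0.5))
```

send_rows:
  commands:
    - [-0.1,0,0.6,0,1]
    - [-0.1,0,1.0,0,1]
    - [-0.1,0,1.2,0,1]
    - [-0.1,0,1.3,0,1]
    - [-0.1,0,1.3,0,1]

```text
time_s: 41.48
tcp_pos: [0.4983, 0.1605, 0.0733]
tool_rot: [0.787, 0.617, 0.0, -0.0]
wrist_force: [-4.8, -1.0, 12.2]
width: 0.0252
```

send_rows:
  commands:
    - [0,0,0,0,0.45]
    - [0,0,0,0,0.45]
    - [0,0,0,0,0.45]
    - [0,0,-6,0,0.45]
    - [0,0,-12,0,0.3]
    - [1,0,-17.5,0,0]
    - [1,3,-17.5,0,0]
    - [1,5,-17.5,0,0]
    - [1,5,-17.5,0,0]
    - [1,5,-17.5,0,0]

```text
time_s: 42.72
tcp_pos: [0.5485, 0.1583, 0.2474]
tool_rot: [0.787, 0.617, -0.001, -0.0]
wrist_force: [-0.3, 0.2, -0.1]
width: 0.0854
```

Run:
```python
from h import *
stat(); c=bot.calibration("wrist"); im=bot.snapshot("wrist"); cv2.imwrite("pics/w10.png",im); np.save("w10.npy",c,allow_pickle=True)
a=rect(c,im,rk(45,0),RY,.047,(190,130),2)
cv2.imwrite("pics/r10.png",a)
```

```text
t 42.725 tcp [0.5485 0.1583 0.2474] rack [ 84.9 -46.1] yaw -13.8 w 0.0854 F [-0.3  0.2 -0.1] T [-0.05  0.03  0.03] q6 0.47
```

View pics/r10.png

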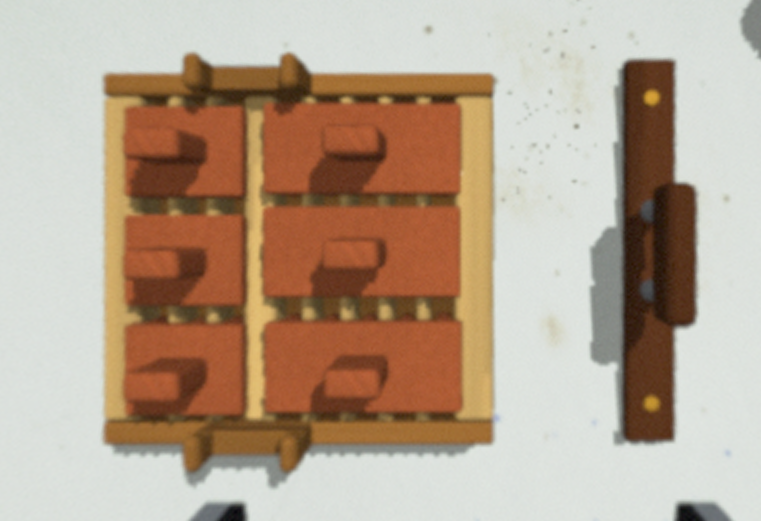

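Run:
```python
from h import *
c=np.load("w10.npy",allow_pickle=True).item(); im=cv2.imread("pics/w10.png")
def bolts(o,z):
    a=rect(c,im,o,RY,z,(40,110),4); g=cv2.cvtColor(a,cv2.COLOR_BGR2HSV); y=cv2.inRange(g,(18,120,150),(32,255,255)); n,_,s,ce=cv2.connectedComponentsWithStats(y)
    return [((ce[i]-[160,440])/4*[1,-1]).round(1).tolist()+[int(s[i,4])] for i in range(1,n) if s[i,4]>60]
o=rk(185,5); b=bolts(o,.010); print(b)
m=np.mean(b,0)[:2]+[185,5]; print("bar rack xy",m,"world",rk(*m),"release tcp",torack((.6629,.1801)))
a=rect(c,im,RC,RY,.034,(125,125),4); h=cv2.cvtColor(a,cv2.COLOR_BGR2HSV); lab=cv2.cvtColor(a,cv2.COLOR_BGR2LAB).astype(int)
M=((h[...,1]>75)&(lab[...,2]>140)); 
col=M[:,500+40*4:500+90*4]; e=[(500-np.flatnonzero(col[:,i])[[0,-1]])/4 for i in range(col.shape[1])]; print("y edges",np.median(e,0))
row=M[500-80*4:500+70*4]; e=[(np.flatnonzero(r)[[0,-1]]-500)/4 for r in row]; print("x edges",np.median(e,0))
print(go(*rk(*m),.16,RY))
```

```text
[[6.6, 83.5, 859], [6.5, -86.9, 746]]
bar rack xy [191.55   3.3 ] world [0.66384494 0.1808767 ] release tcp [190.8   2.3]
y edges [ 96.   -96.25]
x edges [-99.5 101.5]
([4.94, 10.69, 8.73], np.float64(-0.0), 'q6', np.float64(0.47))
```

send_rows:
  commands:
    - [3,5,5,0,0.4]
    - [4.9,10.6,9,0,0.4]
    - [4.9,10.6,10,0,0.4]
    - [4.9,10.6,12,0,0.4]
    - [4.9,10.6,16,0,0.4]
    - [4.9,10.6,18.8,0,0.4]
    - [4.9,10.6,18.8,0,0.4]
    - [4.9,10.6,18.8,0,1]
    - [4.9,10.6,18.8,0,1]
    - [4.9,10.6,18.8,0,1]
    - [4.9,10.6,18.8,0,1]

```text
time_s: 44.15
tcp_pos: [0.6647, 0.1809, 0.0615]
tool_rot: [0.787, 0.617, 0.001, 0.0]
wrist_force: [-1.9, 0.1, 9.7]
width: 0.0146
```

Run:
```python
from h import *
stat()
```

```text
t 44.15 tcp [0.6647 0.1809 0.0615] rack [192.3   3.5] yaw -13.8 w 0.0146 F [-1.9  0.1  9.7] T [0.04 0.25 0.02] q6 0.46
```

send_rows:
  commands:
    - [0,0,-1,0,1]
    - [0,0,-4,0,1]
    - [0,0,-10,0,1]
    - [0,-5,-10.5,0,1]
    - [-0.1,-11,-10.5,0,1]
    - [-0.2,-17,-10.5,0,1]
    - [-0.3,-21.1,-10.5,0,1]
    - [-0.3,-21.1,-10.5,0,1]
    - [-0.3,-21.1,-8.5,0,1]
    - [-0.3,-21.1,-8,0,1]
    - [-0.3,-21.1,-8,0,1]

```text
time_s: 45.52
tcp_pos: [0.4587, 0.2279, 0.1399]
tool_rot: [0.787, 0.617, -0.0, -0.0]
wrist_force: [0.4, 0.0, -2.2]
width: 0.0147
```

Run:
```python
from h import *
stat(); print(go(*rk(-20,.2),.1105,RY)); c=bot.calibration("wrist"); im=bot.snapshot("wrist"); cv2.imwrite("pics/w11.png",im); np.save("w11.npy",c,allow_pickle=True)
```

```text
t 45.525 tcp [0.4587 0.2279 0.1399] rack [-18.9   0.2] yaw -13.8 w 0.0147 F [ 0.4  0.  -2.2] T [ 0.03  0.02 -0.02] q6 0.64
([0.0, -0.11, 2.94], np.float64(-0.0), 'q6', np.float64(0.64))
```

View pics/w11.png

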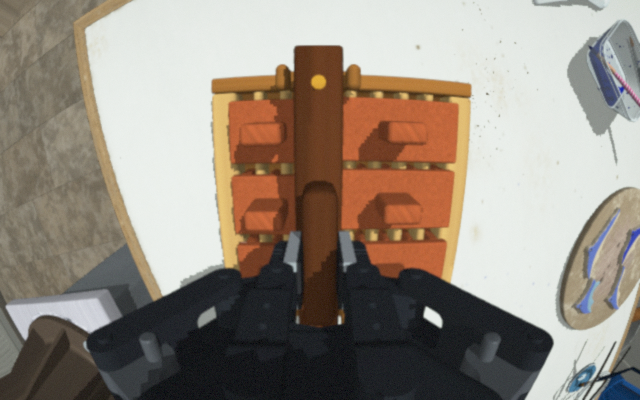

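send_rows:
  commands:
    - [0,-0.1,0.5,0,1]
    - [0,-0.1,1.2,0,1]
    - [0,-0.1,1.9,0,1]
    - [0,-0.1,2.4,0,1]
    - [0,-0.1,2.5,0,1]
    - [0,-0.1,2.5,0,1]

```text
time_s: 46.32
tcp_pos: [0.4574, 0.2282, 0.1148]
tool_rot: [0.787, 0.617, -0.0, -0.0]
wrist_force: [-0.3, -0.6, -0.9]
width: 0.015
```

Run:
```python
from h import *
stat()
```

```text
t 46.325 tcp [0.4574 0.2282 0.1148] rack [-20.3   0.2] yaw -13.8 w 0.015 F [-0.3 -0.6 -0.9] T [-0.05 -0.06  0.06] q6 0.64
```

send_rows:
  commands:
    - [0,0,0.2,0,1]
    - [0,0,0.3,0,1]
    - [0,0,0.4,0,1]
    - [0,0,0.4,0,1]

```text
time_s: 46.82
tcp_pos: [0.4573, 0.2282, 0.1108]
tool_rot: [0.787, 0.617, -0.0, 0.0]
wrist_force: [-0.2, 0.2, -2.2]
width: 0.015
```

send_rows:
  commands:
    - [0,0,0.1,0,1]
    - [0,0,0.15,0,1]
    - [0,0,0.15,0,1]

```text
time_s: 47.2
tcp_pos: [0.4574, 0.2283, 0.1103]
tool_rot: [0.787, 0.617, 0.0, 0.0]
wrist_force: [-5.9, -2.9, 24.0]
width: 0.0148
```

Seated. Release gently, rise, and look.

send_rows:
  commands:
    - [0,0,-0.05,0,1]
    - [0,0,-0.05,0,0.5]
    - [0,0,-0.05,0,0.5]
    - [0,0,-0.05,0,0.5]
    - [0,0,-4,0,0.5]
    - [0,0,-8,0,0.5]
    - [-4,0,-14,0,0]
    - [-5,0,-14,0,0]
    - [-5,0,-14,0,0]

```text
time_s: 48.32
tcp_pos: [0.4454, 0.179, 0.2496]
tool_rot: [0.787, 0.617, 0.0, 0.0]
wrist_force: [0.4, 0.8, 0.5]
width: 0.0851
```

Run:
```python
from h import *
stat(); c=bot.calibration("wrist"); im=bot.snapshot("wrist"); cv2.imwrite("pics/w12.png",im)
a=rect(c,im,RC,RY,.034,(125,125),2); b=rect(c,im,RC,RY,.059,(60,125),2); cv2.imwrite("pics/r12.png",np.hstack([a,b]))
b=rect(c,im,RC,RY,.059,(125,125),4); y=cv2.inRange(cv2.cvtColor(b,cv2.COLOR_BGR2HSV),(18,120,150),(32,255,255)); n,_,s,ce=cv2.connectedComponentsWithStats(y)
print([((ce[i]-500)/4*[1,-1]).round(1).tolist()+[int(s[i,4])] for i in range(1,n) if 300<s[i,4]<1200])
lab=cv2.cvtColor(rect(c,im,RC,RY,.034,(125,125),4),cv2.COLOR_BGR2LAB).astype(int); M=lab[...,2]>140
print(np.median([(500-np.flatnonzero(M[:,500+4*k])[[0,-1]])/4 for k in range(40,90)],0))
cv2.imwrite("pics/top9.png",bot.snapshot("top"))
```

```text
t 48.325 tcp [0.4454 0.179  0.2496] rack [-20.2 -50.4] yaw -13.8 w 0.0851 F [0.4 0.8 0.5] T [ 0.03  0.03 -0.02] q6 0.56
[[-20.6, 85.2, 838], [58.7, -24.1, 621], [40.5, -24.2, 604], [3.4, -24.9, 511], [21.9, -25.1, 483], [-20.5, -85.3, 776]]
[ 96.25 -96.25]
```

View pics/r12.png

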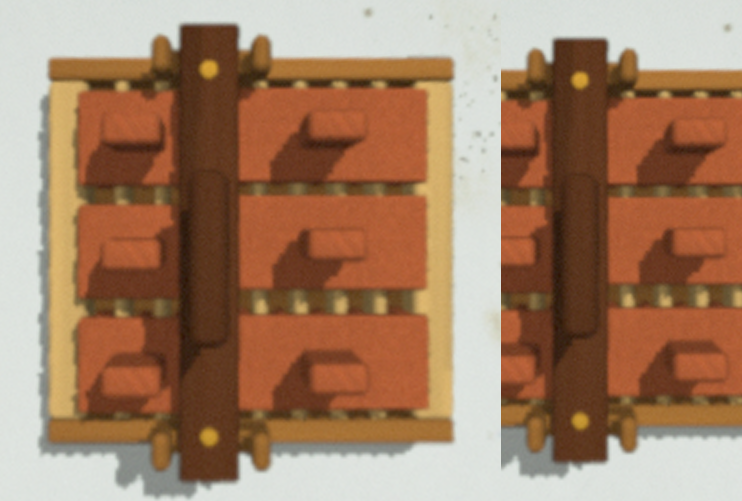

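View pics/top9.png

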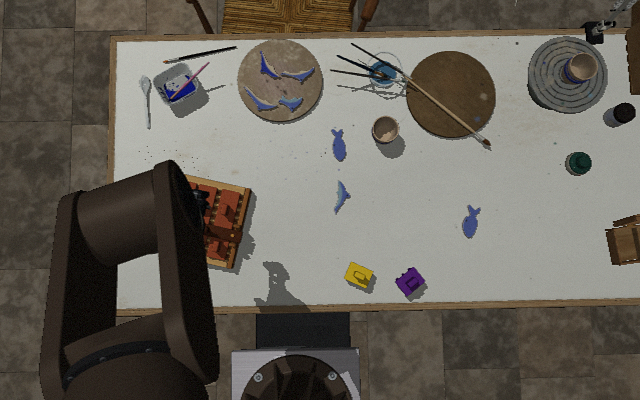

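```bash
python3 -c "
from rig import bot
print(bot.finish_job())"
```

```text
the job is handed in; nothing more can be done
None
```

I finished the job and handed it in at about 48 s. I set the keeper bar on the table clear of the rack and moved the misplaced short setter into the short row. I then nested the other two short setters and all three long ones in their own rows, and laid the bar back in its forks.

**Last checks:**
- **Setters:** The wrist picture shows all six lying flat in their rows.
- **Bar:** It lies between the fork cheeks, with its end bolts at y = +85.2 and −85.3 mm against rack edges at ±96 mm, so it is centred. Its x is about −20.5 mm; the seat is at −20 mm.
- **Bystanders:** In the top picture the cup, the clay animals and the purple and yellow look-alikes are where they started. The gripper is well clear of everything.

**Disagreements and forces:**
- The wrist and top cameras disagreed by about 3–6 mm in y. I took the setter and bar grasps and the rack position from the wrist camera, so this did not affect the fit.
- The wrist force reached 58 N and 64 N when two setters touched the base, below the 120 N limit.

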